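Load the cell tester, then hold the inspection light over it

ROBOT

A 6-joint arm with a two-finger parallel gripper is mounted at the origin on the work surface. World frame = base frame: x ahead of the robot, y to its left, z up, the work surface at z = 0. Lengths are in mm, angles in rad, forces in N, time in s.
With the tool pointing down it reaches from about 350 to 975 mm from the base axis. Payload 7.1 kg.
Tool frame: the origin (TCP) lies at the centre of the arm's flange, where the gripper is bolted on; the fingertips stand 182 mm ahead of it and the grasp point (between the pads) lies 163 mm ahead of it; z points along the fingers, y is the direction in which the jaws open and shut (so a half turn about z gives the same grasp; the last joint's range is limited). The gripper opens to 88 mm and grips with 3 to 60 N. Pads are 20 mm wide; open, the fingers measure 115 mm over their backs; the gripper's body (75 mm by 178 mm) begins 61 mm behind the grasp point.
Start: joints at [-1.356, 0.423, 1.63, -0, 1.089, -0.019], TCP at [144.817, -607.976, 404.675] pointing down, gripper open.
Joint ranges: [-3, 3], [-0.9, 2.11], [0.09, 2.58], [-1.31, 4.45], [0.11, 2.69], [-2.54, 2.54]. Speed limits (rad/s): [2.39, 2.39, 3.01, 3.14, 3.14, 3.14].

INTERFACE

Orientations are given as a rotation vector (axis times angle).
In Python, from workcell import get_obs, get_image, camera_params, workorder, search_frame, silhouettes gives the robot as it stands.
- The arm moves only by the tool play_rows, never from a script. Its arguments are lists of equal length, an entry for each row: "travel": the shift along the tool's x, y, z in units of 25 mm (1.0 is 25 mm), a list of three; "angular": the turn, a rotation vector about the tool's x, y, z in units of 8 degrees (1.0 is 8 degrees), a list of three; "claw": the opening, from -1 (shut) to 1 (fully open), so that 0 is half open. A call has 1 to 20 rows; each row is the pose to reach, as a shift and turn from the pose measured when the call began, along the tool's axes at that moment; what a row does not reach only later rows make up. A row lasts 1/8 s, in which the tool goes at most 62.5 mm and 10.7 degrees, less where a joint would pass 70% of its speed; a pose out of reach is approached as far as the arm can. A call with a gripper value outside its range is refused whole. The fingers move at their own pace and stop on an object; the grip force is fixed at half the most. Time passes only in rows, so rows that repeat a pose let the fingers close. It gives the time, the measured TCP pose, the force and the opening at its end, in the units of the state.
- get_obs(): the state, without advancing time (a new reading comes with each control period).
- get_image(name): name is "scene" or "side" or "wrist"; returns the picture (384x512x3 uint8, blue, green, red); there is no depth.
- camera_params(name): a dict with "mtx" (3x3 intrinsics, pixels), "R" (3x3) and "t" (3): a world point X has camera coordinates R X + t; the wrist camera has in their place "T_tool_cam" (4x4, takes a point from camera to tool coordinates, whose origin is the TCP and whose axes are the flange's). Camera axes: x right, y down, z forward; pixel columns grow to the right and rows downward; lengths in mm; the calibration is good to about 2 mm. A picture is of the moment at which its call begins: read the wrist's pose just before it. camera_params takes no time and is no camera call.
- workorder.close_job(): hands the job in, once; it reports no verdict.
Trained networks look in the newest picture that a camera, given by its name, has taken for a name from the list of things; names that differ only in an ending like _2 or _b are one class to them, and where a whole thing is asked for, a point or a joint stands for the part that bears it (a point fixed in the world has none). Each returns a list of dicts, best first, with "conf" (0 to 1); they miss things now and then, are a little off and sometimes report something else, mostly with a low value. They report only what shows in the picture. A call takes as long as a camera call. They do not tell look-alikes from the thing itself.
- search_frame(camera, thing): "location" ([x, y, z] in mm, in world coordinates, good to about 4 mm: the middle of the surface that is visible of it).
- silhouettes(camera, thing): "mask" (384x512 bool, what is visible of it).
The state is a dict: "t": time; "qpos": joint angles; "qvel": joint speeds; "joint_torque": joint torques, N m; "ee_pos": TCP position; "orientation": TCP orientation; "ft_force": force on the tool from outside, world axes, zero at the start; "moment": the same for the moment, N m; "width": finger opening in mm.
Only numpy, scipy, OpenCV 4.12 (cv2) and the standard library are available. Lean on these libraries where they do the work, as an engineer would, in place of code of your own. Each camera call takes 0.05 s, during which the arm holds its last target. There are 200 camera calls.

TASK

Take the two green battery cells out of the black supply rack one by one and seat them, positive end up as they stand, in the two empty bores of the white cell tester, leaving the orange reject cell in the rack. Then draw the black inspection light out of its slanted holder, turn it upright with its lens straight down, and hold it still over the middle of the tester with the lens about 5 cm above the tops of the cells, touching nothing. The program finishes while still holding the light up there; leave everything else on the bench where it is.

Things in the scene. Friction and masses are not known exactly. Their poses are not given: they have to be found in the camera images.
- cell_1_mid (a point): green cell to load, 21 mm diameter, 70 mm tall, about 70 g, upright, steel positive end up, in one of the three pockets of the black rack (pocket floor 6 mm above the bench, 23 mm wide, 12 mm deep: 58 mm of the cell stands free). The point is its centre, 35 mm above its underside; z along the cell to the positive end
- cell_2_mid (a point): the other green cell to be loaded, same in everything
- reject_mid (a point): orange reject cell, same size, in the remaining rack pocket; stays there. The point is its centre
- rack: black supply rack fixed to the bench, 170 x 50 x 18 mm, three pockets in a row along its x at -60, 0 and +60 mm; which cell stands in which varies. Origin: centre of its underside
- tester: white block fixed to the bench, 56 x 160 x 30 mm (x, y, z), four bores in a row along its y at -54, -18, +18, +54 mm: 25 mm wide, mouth funnelled to 31 mm over the top 4 mm, 25 mm deep, floor 5 mm above the bench. Two hold a cell, two are empty; which varies. A seated cell's top is 75 mm, its centre 40 mm above the bench. Fingers have most room closing along the tester's x. Origin: centre of underside
- bore_a_mouth (a point): one empty bore: centre of its mouth, level with the tester's top, 30 mm above the bench; a brass contact disc shows on its floor
- bore_b_mouth (a point): the other empty bore, likewise
- loaded_1_mid (a point): green cell already in the tester, same size as the others; stays there. The point is its centre
- loaded_2_mid (a point): second green cell already in the tester; stays there. The point is its centre
- holder: fixed light holder: dark steel base 110 x 80 x 8 mm, grey sleeve (33 mm outside, 26 inside, 55 long) leaning 40 degrees (0.70 rad) from vertical, its mouth towards the holder's own -x (roughly to the robot). Origin: centre of underside; the sleeve's lower end is centred 30 mm along +x and 24 mm up, its mouth at about -5 mm in x, 66 mm up
- light_mid (a point): inspection light: straight black round rod, 22 mm diameter, 140 mm long, about 120 g, yellow band near the tail. It starts lens down in the slanted sleeve, 51 mm deep with 2 mm play, 89 mm standing out, and slides out freely along its axis. The point is the middle of its length; z runs along it from lens to tail, so z straight up means lens straight down
- light_lens (a point): centre of the light's lens end, 70 mm from its middle towards -z of the light
- cutters: red-handled flush cutters lying on the mat, about 130 mm; leave alone
- screwdriver: orange screwdriver, 160 mm, lying behind the tester; leave alone
- strip_roll: steel roll of nickel strip, 64 mm diameter, 12 mm high; leave alone
- small_pack: small green battery pack, 66 x 70 x 22 mm; leave alone
- controller: black radio controller, 100 x 160 x 40 mm; leave alone
- meter: yellow multimeter lying flat, 140 x 75 x 32 mm; leave alone
Mind the look-alikes: they are no part of the job. Leave any pink look-alike of the part that bears light_mid alone.

How it is judged (in metres and radians):
On the way, in this order (a step that is already met when the one before it is completed fails the run):
1. one green cell is seated in an empty bore and let go ((((horizontal distance between cell_1_mid and bore_a_mouth below 0.008 m and height (world z) of cell_1_mid below 0.045 m and angle between cell_1_mid's own z axis and vertical below 0.2 rad) and contact force between cell_1 and the fingers below 0.1 N) or ((horizontal distance between cell_1_mid and bore_b_mouth below 0.008 m and height (world z) of cell_1_mid below 0.045 m and angle between cell_1_mid's own z axis and vertical below 0.2 rad) and contact force between cell_1 and the fingers below 0.1 N) or ((horizontal distance between cell_2_mid and bore_a_mouth below 0.008 m and height (world z) of cell_2_mid below 0.045 m and angle between cell_2_mid's own z axis and vertical below 0.2 rad) and contact force between cell_2 and the fingers below 0.1 N) or ((horizontal distance between cell_2_mid and bore_b_mouth below 0.008 m and height (world z) of cell_2_mid below 0.045 m and angle between cell_2_mid's own z axis and vertical below 0.2 rad) and contact force between cell_2 and the fingers below 0.1 N))), for 0.2 s.
2. both green cells are seated, one in each empty bore, and let go ((((horizontal distance between cell_1_mid and bore_a_mouth below 0.008 m and height (world z) of cell_1_mid below 0.045 m and angle between cell_1_mid's own z axis and vertical below 0.2 rad) and (horizontal distance between cell_2_mid and bore_b_mouth below 0.008 m and height (world z) of cell_2_mid below 0.045 m and angle between cell_2_mid's own z axis and vertical below 0.2 rad)) or ((horizontal distance between cell_1_mid and bore_b_mouth below 0.008 m and height (world z) of cell_1_mid below 0.045 m and angle between cell_1_mid's own z axis and vertical below 0.2 rad) and (horizontal distance between cell_2_mid and bore_a_mouth below 0.008 m and height (world z) of cell_2_mid below 0.045 m and angle between cell_2_mid's own z axis and vertical below 0.2 rad))) and contact force between each of cell_1, cell_2 and the fingers below 0.1 N), for 0.2 s.
3. the light is out of its holder, raised in the fingers (distance between light_lens and holder above 0.12 m and height (world z) of light_lens above 0.06 m and contact force between light and the fingers above 1 N), for 0.1 s.
At the end, for the whole second after the job is handed in: Both green cells down in the two bores, one each (8 mm sideways, tilt < 0.2 rad), let go; light held still in the fingers, lens down within 0.2 rad, within 35 mm of over the tester's centre, 15-100 mm above the cells, touching nothing; loaded cells moved < 15 mm, reject < 20, the rest < 30 (all of step 2 and angle between light_mid's own z axis and vertical below 0.2 rad and horizontal distance between light_lens and tester below 0.035 m and height (world z) of light_lens between 0.09 and 0.175 m and contact force between light and the fingers above 1 N and linear speed of light below 0.03 m/s and contact force between light and tester below 0.1 N and contact force between light and cell_1 below 0.1 N and contact force between light and cell_2 below 0.1 N and contact force between light and loaded_1 below 0.1 N and contact force between light and loaded_2 below 0.1 N and contact force between light and holder below 0.1 N and distance of reject_mid from where it was at the start of the episode below 0.02 m and distance of each of loaded_1_mid, loaded_2_mid from where it was at the start of the episode below 0.015 m and distance of each of cutters, screwdriver, strip_roll, small_pack, controller, meter from where it was at the start of the episode below 0.03 m); the arm keeps its last pose, push and grip.
It fails at once if the reject, a cell already loaded or another bystander is disturbed (distance of reject_mid from where it was at the start of the episode above 0.02 m or distance of any of loaded_1_mid, loaded_2_mid from where it was at the start of the episode above 0.015 m or distance of any of cutters, screwdriver, strip_roll, small_pack, controller, meter from where it was at the start of the episode above 0.03 m).
It also fails if it takes over 72 s, if anything falls off the work surface, if the arm or the gripper's body presses on something with over 40 N, if the wrist force passes 120 N, or if a joint passes its speed limit or range.

## Working session

There is one attempt and no reset: what is moved stays moved. The work goes in short steps, Python scripts to look and compute and a tool call to move; the robot and the scene stay as the last step left them, time stands still between calls to the robot, and variables do not carry over. Pictures are saved under pics/ and viewed, about 8 in all and at most 12, crops included, and the job is handed in when it is done.

Besides the shell and the picture viewer there is one more tool, called after "Request:" as name(argument=value, ...) on one line, values as JSON. play_rows: Moves the arm, as the interface text tells. Its arguments: {"type":"object","properties":{"travel":{"type":"array","items":{"type":"array","items":{"type":"number"}}},"angular":{"type":"array","items":{"type":"array","items":{"type":"number"}}},"claw":{"type":"array","items":{"type":"number"}}},"required":["travel","angular","claw"]}

```bash
mkdir -p pics; ls; python3 - <<'E'
from workcell import *
import cv2,numpy as np
o=get_obs();print({k:np.round(v,3) for k,v in o.items()})
a=get_image("scene");b=get_image("side")
cv2.imwrite("pics/a.png",np.hstack([a,b])[:, :]) if 0 else cv2.imwrite("pics/a.png",cv2.resize(a,(800,600)))
cv2.imwrite("pics/b.png",cv2.resize(b,(800,600)))
for th in ["cell_1_mid","reject_mid","bore_a_mouth","loaded_1_mid","tester","rack","holder","light_mid","light_lens"]:
  for c in ["scene","side"]:
    print(th,c,[(np.round(d["location"]).tolist(),round(d["conf"],2)) for d in search_frame(c,th)])
for c in ["scene","side"]:
  p=camera_params(c);print(c,-np.array(p["R"]).T@p["t"],np.array(p["mtx"]).round().tolist(),np.array(p["R"]).round(2).tolist())
print(camera_params("wrist"))
E
```

```text
pics
{'t': np.float64(0.0), 'qpos': array([-1.356,  0.424,  1.631,  0.   ,  1.089, -0.019]), 'qvel': array([-0.   , -0.   ,  0.001, -0.002,  0.   , -0.   ]), 'joint_torque': array([ 3.0000e-03, -5.4462e+01, -2.7367e+01,  6.4000e-02,  2.3000e-02,
       -0.0000e+00]), 'ee_pos': array([ 144.771, -607.73 ,  403.9  ]), 'orientation': array([-3.119, -0.366,  0.   ]), 'ft_force': array([-0.449,  0.642, -1.061]), 'moment': array([-0.026,  0.005,  0.005]), 'width': np.float64(87.593)}
cell_1_mid scene [([563.0, -218.0, 61.0], 0.57)]
cell_1_mid side [([554.0, -214.0, 49.0], 0.42)]
reject_mid scene [([622.0, -204.0, 60.0], 0.6)]
reject_mid side [([536.0, 285.0, 114.0], 0.3)]
bore_a_mouth scene []
bore_a_mouth side []
loaded_1_mid scene [([516.0, -6.0, 56.0], 0.54), ([561.0, -217.0, 59.0], 0.5)]
loaded_1_mid side [([506.0, 4.0, 57.0], 0.46)]
tester scene [([534.0, -23.0, 32.0], 0.97)]
tester side [([501.0, 20.0, 25.0], 0.69), ([749.0, 44.0, 14.0], 0.68)]
rack scene [([576.0, -215.0, 14.0], 0.73)]
rack side [([550.0, -208.0, 16.0], 0.76)]
holder scene [([587.0, 258.0, 11.0], 0.91), ([583.0, -217
[... 562 characters left out ...]
03, -0.74]]
side [ 58.1380873  959.83852572 818.36107721] [[375.0, 0.0, 255.0], [0.0, 375.0, 192.0], [0.0, 0.0, 1.0]] [[-0.91, -0.42, 0.0], [-0.25, 0.54, -0.8], [0.34, -0.73, -0.6]]
{'mtx': array([[301.26980453,   0.        , 256.76912776],
       [  0.        , 301.26980453, 192.90494342],
       [  0.        ,   0.        ,   1.        ]]), 'T_tool_cam': array([[ 2.87721063e-04, -9.64361956e-01, -2.64586345e-01,
         7.33287650e+01],
       [ 9.99999715e-01,  4.62135659e-04, -5.96950937e-04,
         1.96327763e+00],
       [ 6.97951559e-04, -2.64586098e-01,  9.64361815e-01,
         1.95413928e+01],
       [ 0.00000000e+00,  0.00000000e+00,  0.00000000e+00,
         1.00000000e+00]])}
```

View pics/a.png

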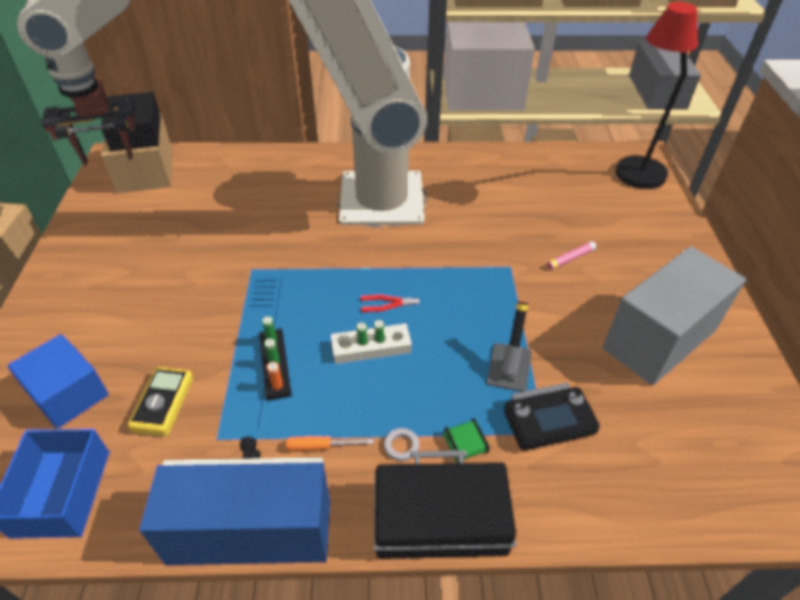

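View pics/b.png

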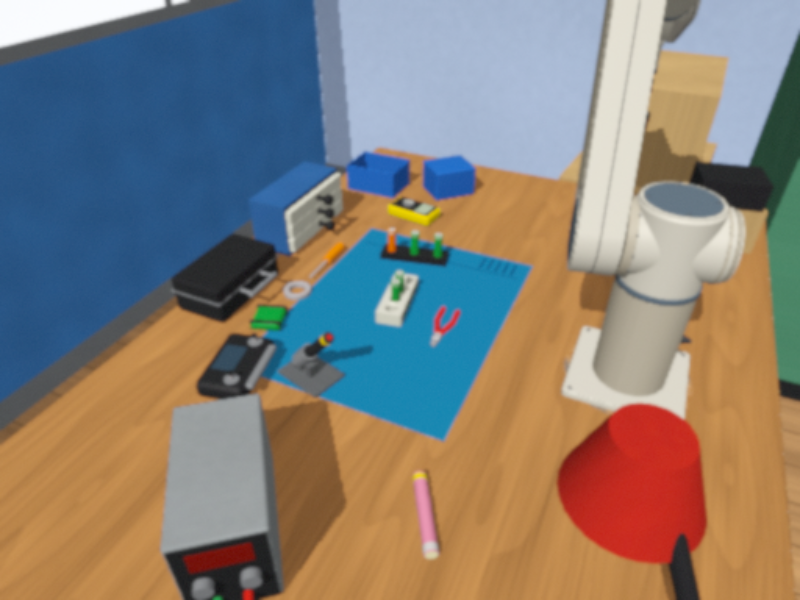

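Both views agree. Green cells stand in the near and middle rack pockets, with orange in the far one (scene 268,330 / 270,350 / 275,378). The empty bores are the tester's two ends (345,342 and 400,335). The real light is the black one with the yellow band (520,320); the pink rod is a look-alike. I'll move above the work area to look more closely.

```bash
cat > h.py <<'E'
from workcell import *
import cv2,numpy as np
from scipy.spatial.transform import Rotation as Ro
def pose():
    o=get_obs();return np.array(o["ee_pos"]),Ro.from_rotvec(o["orientation"]).as_matrix(),o
def down(yaw):  # tool x at world yaw, z down
    c,s=np.cos(yaw),np.sin(yaw);return np.array([[c,s,0],[s,-c,0],[0,0,-1.]])
def go(grasp,Rt,off=163):
    """print row numbers to bring the grasp point to `grasp` with tool rotation Rt"""
    p,R,o=pose();tcp=np.array(grasp)-off*Rt[:,2]
    print("travel",np.round(R.T@(tcp-p)/25,3).tolist(),"ang",np.round(np.degrees(Ro.from_matrix(R.T@Rt).as_rotvec())/8,3).tolist(),"tcp",tcp.round(1))
def wcam(name="wrist"):
    c=camera_params(name);
    if name!="wrist": return np.array(c["mtx"]),np.array(c["R"]),np.array(c["t"])
    p,R,o=pose();T=np.eye(4);T[:3,:3]=R;T[:3,3]=p
    M=np.linalg.inv(T@c["T_tool_cam"]);return np.array(c["mtx"]),M[:3,:3],M[:3,3]
def pix2w(uv,z,cam):
    K,R,t=cam;uv=np.atleast_2d(uv).astype(float)
    d=(np.linalg.inv(K)@np.c_[uv,np.ones(len(uv))].T).T@R;C=-R.T@t
    return C+d*((z-C[2])/d[:,2])[:,None]
def w2pix(X,cam):
    K,R,t=cam;q=(np.atleast_2d(X)@R.T+t)@K.T;return q[:,:2]/q[:,2:]
E
python3 -c "
from h import *
go([530,-120,290],down(np.pi/2))"
```

```text
travel [19.511, -15.418, -1.934] ang [-0.0, 0.0, -9.575] tcp [ 530. -120.  453.]
```

Request:
play_rows(travel=[[19.5, -15.4, -2], [19.5, -15.4, -2], [19.5, -15.4, -2], [19.5, -15.4, -2], [19.5, -15.4, -2], [19.5, -15.4, -2], [19.5, -15.4, -2], [19.5, -15.4, -2], [19.5, -15.4, -2], [19.5, -15.4, -2], [19.5, -15.4, -2], [19.5, -15.4, -2], [19.5, -15.4, -2], [19.5, -15.4, -2]], angular=[[0, 0, -9.575], [0, 0, -9.575], [0, 0, -9.575], [0, 0, -9.575], [0, 0, -9.575], [0, 0, -9.575], [0, 0, -9.575], [0, 0, -9.575], [0, 0, -9.575], [0, 0, -9.575], [0, 0, -9.575], [0, 0, -9.575], [0, 0, -9.575], [0, 0, -9.575]], claw=[0, 0, 0, 0, 0, 0, 0, 0, 0, 0, 0, 0, 0, 0])

```text
t: 2.75
ee_pos: [529.3, -121.6, 454.7]
orientation: [-2.224, -2.219, 0.0]
ft_force: [-0.4, -0.7, 0.3]
width: 43.6
```

```bash
python3 - <<'E'
from h import *
p,R,o=pose();print(p,o["orientation"],o["width"],o["t"],o["ft_force"])
cam=wcam();im=get_image("wrist");cv2.imwrite("pics/w1.png",cv2.resize(im,(800,600),interpolation=cv2.INTER_CUBIC))
np.savez("w1.npz",K=cam[0],R=cam[1],t=cam[2]);cv2.imwrite("w1raw.png",im)
for th in ["cell_1_mid","reject_mid","bore_a_mouth","loaded_1_mid","tester","rack"]:
    print(th,[(np.round(d["location"]).tolist(),round(d["conf"],2)) for d in search_frame("wrist",th)])
for th in ["tester","rack"]:
  m=silhouettes("wrist",th)
  if m:
    m=m[0]["mask"].astype(np.uint8);c,_=cv2.findContours(m,0,2);c=max(c,key=cv2.contourArea)
    r=cv2.minAreaRect(c);b=cv2.boxPoints(r);print(th,b.round(1).tolist(),pix2w(b,30 if th=="tester" else 18,cam).round(1).tolist())
E
```

```text
[ 529.26665297 -121.55889414  454.68024928] [-2.22353921e+00 -2.21921853e+00  2.93360162e-04] 43.64987935045612 2.75 [-0.3578193  -0.68177569  0.2534779 ]
cell_1_mid [([561.0, -216.0, 72.0], 0.81)]
reject_mid [([614.0, -196.0, 70.0], 0.57)]
bore_a_mouth [([507.0, 35.0, 4.0], 0.66)]
loaded_1_mid []
tester [([512.0, -21.0, 27.0], 0.93), ([386.0, 15.0, 11.0], 0.63), ([544.0, -202.0, 19.0], 0.26)]
rack [([549.0, -208.0, 19.0], 0.58)]
tester [[209.39999389648438, 21.5], [255.8000030517578, 14.199999809265137], [276.6000061035156, 146.6999969482422], [230.1999969482422, 154.0]] [[474.0, 52.4, 30.0], [530.0, 60.1, 30.0], [557.4, -97.9, 30.0], [495.1, -107.6, 30.0]]
rack [[216.0, 219.8000030517578], [329.20001220703125, 197.1999969482422], [336.29998779296875, 232.3000030517578], [223.0, 255.0]] [[470.6, -206.3, 18.0], [635.3, -171.9, 18.0], [649.1, -226.5, 18.0], [479.2, -263.3, 18.0]]
```

View pics/w1.png

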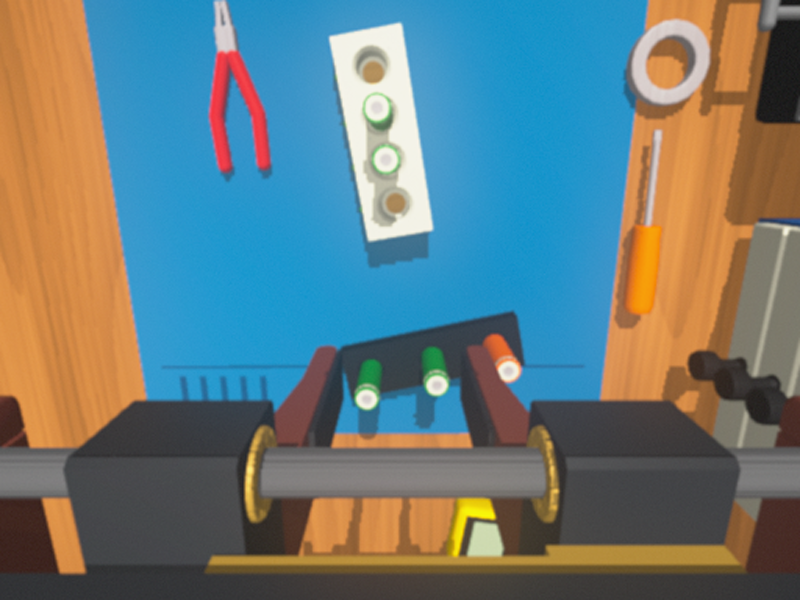

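The wrist view is clear. Green caps are at (367,398) and (436,384), with orange at (508,370). The tester corners are about (330,38), (401,24), (433,230) and (368,241), and the empty end bores are at (371,65) and (395,203). Next I'll compute positions.

```bash
python3 - <<'E'
from h import *
d=np.load("w1.npz");cam=(d["K"],d["R"],d["t"]);s=1.5625
f=lambda l,z:pix2w(np.array(l)/s,z,cam).round(1)
caps=f([(367,398),(436,384),(508,370)],76);print("caps",caps[:,:2].tolist())
print("ld",f([(377.5,107),(386.5,158)],75)[:,:2].tolist())
q=f([(330,38),(401,24),(433,230),(368,241)],30);print("quad",q[:,:2].tolist(),q.mean(0))
print("bores",f([(371,65),(395.5,203)],30)[:,:2].tolist())
im=cv2.imread("w1raw.png");m=((im.min(2)>150)*255).astype(np.uint8);m[:, :200]=0;m[:,290:]=0;m[165:]=0
m=cv2.morphologyEx(m,cv2.MORPH_OPEN,np.ones((3,3)));c=max(cv2.findContours(m,0,2)[0],key=cv2.contourArea)
print("auto",cv2.approxPolyDP(c,5,True)[:,0].tolist())
w=pix2w(cv2.convexHull(c)[:,0],30,cam)[:,:2].astype(np.float32);print(cv2.minAreaRect(w))
E
```

```text
caps [[501.9, -233.3], [559.5, -220.7], [618.7, -208.2]]
ld [[514.1, -6.0], [520.2, -40.8]]
quad [[476.0, 49.4], [531.0, 58.9], [558.1, -98.6], [502.2, -108.0]] [516.825 -24.575  30.   ]
bores [[507.4, 30.3], [526.1, -75.9]]
auto [[256, 15], [211, 23], [235, 153], [276, 147]]
((516.2450561523438, -23.68437957763672), (57.489990234375, 161.53094482421875), 9.692597389221191)
```

```bash
python3 -c "
from h import *
go([502,-233.4,125],down(np.radians(100.5)))"
```

```text
travel [-4.513, -1.112, 6.667] ang [-0.0, 0.0, -1.314] tcp [ 502.  -233.4  288. ]
```

Request:
play_rows(travel=[[-4.5, -1.1, 3], [-4.5, -1.1, 6.65], [-4.5, -1.1, 6.65], [-4.5, -1.1, 6.65], [-4.5, -1.1, 6.65], [-4.5, -1.1, 6.65], [-4.5, -1.1, 6.65]], angular=[[0, 0, -1.31], [0, 0, -1.31], [0, 0, -1.31], [0, 0, -1.31], [0, 0, -1.31], [0, 0, -1.31], [0, 0, -1.31]], claw=[0, 0, 0, 0, 0, 0, 0])

```text
t: 4.08
ee_pos: [503.0, -232.7, 289.9]
orientation: [2.007, 2.414, 0.001]
ft_force: [0.0, 0.2, 0.4]
width: 43.6
```

```bash
python3 - <<'E'
from h import *
cam=wcam();im=get_image("wrist")
P=[[502,-233.4,76],[560,-220.8,76],[618.5,-208.2,76]]
for u in w2pix(P,cam): cv2.drawMarker(im,tuple(int(round(x)) for x in u),(255,0,255),0,8,1)
cv2.imwrite("pics/w2.png",cv2.resize(im,(800,600),interpolation=cv2.INTER_CUBIC));np.savez("w2.npz",K=cam[0],R=cam[1],t=cam[2])
go([502,-233.4,54],down(np.radians(100.5)))
E
```

```text
travel [-0.016, -0.047, 2.912] ang [0.014, 0.01, 0.003] tcp [ 502.  -233.4  217. ]
```

View pics/w2.png

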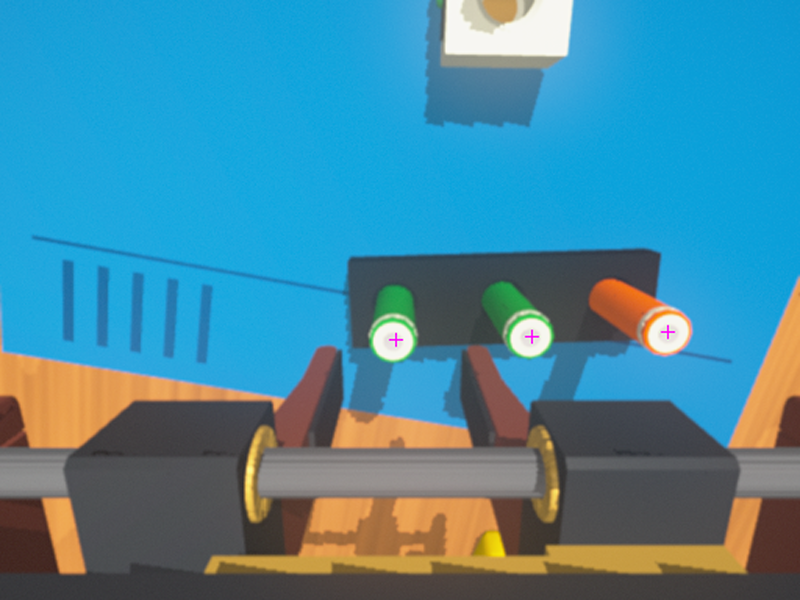

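Predicted cap positions match the view exactly (cap at 396,339), and the fingers straddle the cell. Descending to grasp.

Request:
play_rows(travel=[[0, -0.05, 1.5], [0, -0.05, 2.9], [0, -0.05, 2.93], [0, -0.05, 2.93], [0, -0.05, 2.93], [0, -0.05, 2.93], [0, -0.05, 2.93], [0, -0.05, 2.93], [0, -0.05, 2], [0, -0.05, 0], [0, -0.05, -1.5], [0, -0.05, -1.5]], angular=[[0, 0, 0], [0, 0, 0], [0, 0, 0], [0, 0, 0], [0, 0, 0], [0, 0, 0], [0, 0, 0], [0, 0, 0], [0, 0, 0], [0, 0, 0], [0, 0, 0], [0, 0, 0]], claw=[0, 0, 0, 0, -1, -1, -1, -1, -1, -1, -1, -1])

```text
t: 5.62
ee_pos: [502.5, -233.3, 330.4]
orientation: [2.003, 2.409, 0.003]
ft_force: [0.6, 0.2, -1.0]
width: 20.4
```

```bash
python3 - <<'E'
from h import *
R=down(np.radians(99.8));p,_,o=pose();print(p,o["width"],o["ft_force"])
go([526,-76.6,162],R);go([507.6,30,162],R)
E
```

```text
[ 502.52611396 -233.32517465  330.3904712 ] 20.38174258475717 [ 0.55831498  0.16995739 -1.00244259]
travel [5.994, 2.066, 0.199] ang [0.052, 0.037, 0.089] tcp [526.  -76.6 325. ]
travel [10.32, 2.12, 0.177] ang [0.052, 0.037, 0.089] tcp [507.6  30.  325. ]
```

Request:
play_rows(travel=[[2.5, 0.5, 0.18], [5, 1, 0.18], [7.5, 1.5, 0.18], [10, 2.1, 0.18], [10.32, 2.12, 0.18], [10.32, 2.12, 0.18], [10.32, 2.12, 0.18], [10.32, 2.12, 0.18]], angular=[[0.05, 0.04, 0.09], [0.05, 0.04, 0.09], [0.05, 0.04, 0.09], [0.05, 0.04, 0.09], [0.05, 0.04, 0.09], [0.05, 0.04, 0.09], [0.05, 0.04, 0.09], [0.05, 0.04, 0.09]], claw=[-1, -1, -1, -1, -1, -1, -1, -1])

```text
t: 6.62
ee_pos: [507.6, 28.7, 324.7]
orientation: [-2.026, -2.401, -0.0]
ft_force: [0.1, 1.3, -0.3]
width: 20.6
```

```bash
python3 - <<'E'
from h import *
cam=wcam();im=get_image("wrist")
ax=np.array([-.17,.985]);c=np.array([516.8,-23.8])
P=[[*(c+s*ax),z] for s,z in((-54,30),(-18,75),(18,75),(54,30))]
for u in w2pix(P,cam): cv2.drawMarker(im,tuple(int(round(x)) for x in u),(255,0,255),0,8,1)
cv2.imwrite("pics/w3.png",cv2.resize(im,(800,600),interpolation=cv2.INTER_CUBIC));np.savez("w3.npz",K=cam[0],R=cam[1],t=cam[2])
go([507.6,30,53],down(np.radians(99.8)))
E
```

```text
travel [0.047, 0.007, 4.352] ang [0.001, -0.003, -0.015] tcp [507.6  30.  216. ]
```

View pics/w3.png

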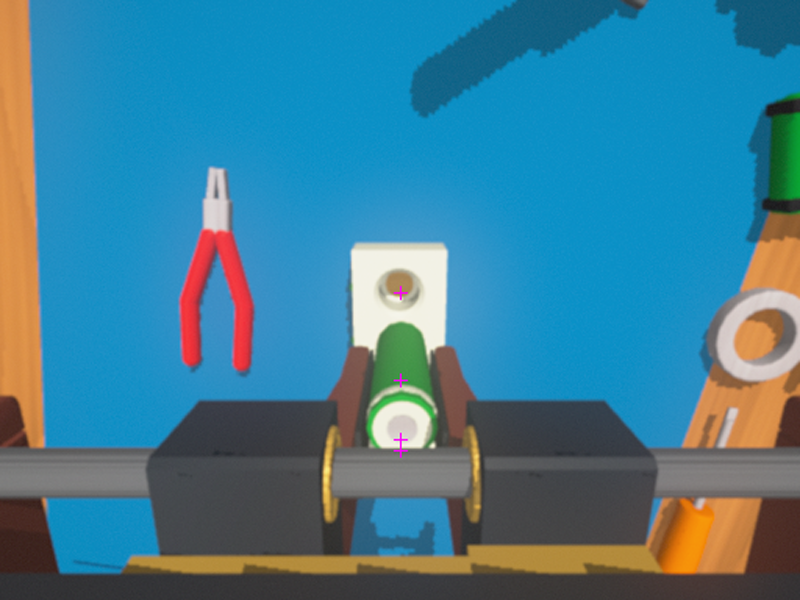

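```bash
python3 - <<'E'
from h import *
d=np.load("w3.npz");cam=(d["K"],d["R"],d["t"]);s=1.5625
print("mouth",pix2w([[400/s,289/s]],30,cam))
ax=np.array([-.17,.985]);c=np.array([516.8,-23.8])
print("edge pred",w2pix([[*(c+80*ax),30]],cam)*s)
p=pose()[0];print("cap",pix2w([[401/s,427/s]],p[2]-163+22,cam),p)
im=cv2.imread("pics/w3.png");print(im[236:320:2,400].min(1).tolist())
E
```

```text
mouth [[507.60027257  31.607994    30.        ]]
edge pred [[399.29430478 249.72948763]]
cap [[508.54437596  28.6449854  183.80890289]] [507.62442841  28.7598452  324.80890289]
[66, 64, 70, 126, 190, 187, 193, 216, 229, 230, 229, 229, 229, 229, 230, 227, 193, 151, 117, 89, 87, 89, 88, 88, 72, 24, 9, 9, 1, 9, 14, 0, 201, 195, 185, 185, 183, 200, 228, 233, 233, 232]
```

Request:
play_rows(travel=[[0.08, 0, 1.5], [0.08, 0, 2.6], [0.08, 0, 3], [0.08, 0, 3.3], [0.08, 0, 3.7], [0.08, 0, 4.0], [0.08, 0, 4.3], [0.08, 0, 4.33], [0.08, 0, 4.33]], angular=[[0, 0, 0], [0, 0, 0], [0, 0, 0], [0, 0, 0], [0, 0, 0], [0, 0, 0], [0, 0, 0], [0, 0, 0], [0, 0, 0]], claw=[-1, -1, -1, -1, -1, -1, -1, -1, -1])

```text
t: 7.8
ee_pos: [507.4, 30.8, 216.6]
orientation: [-2.026, -2.401, -0.001]
ft_force: [-0.9, -0.2, -0.5]
width: 20.4
```

Request:
play_rows(travel=[[0, 0, 0], [0, 0, 0], [0, 0, 0], [0, 0, -1], [0, 0, -3], [0, 0, -4], [0, 0, -4]], angular=[[0, 0, 0], [0, 0, 0], [0, 0, 0], [0, 0, 0], [0, 0, 0], [0, 0, 0], [0, 0, 0]], claw=[0, 0, 0, 0, 0, 0, 0])

```text
t: 8.68
ee_pos: [508.0, 30.8, 318.5]
orientation: [2.024, 2.399, 0.005]
ft_force: [-0.5, -0.1, 0.1]
width: 43.5
```

```bash
python3 - <<'E'
from h import *
print(pose()[0],pose()[2]["width"])
go([560,-220.8,130],down(np.radians(100.5)))
E
```

```text
[508.0204606   30.81976991 318.53025843] 43.54525401219843
travel [-10.271, 0.352, 1.025] ang [0.033, 0.002, -0.102] tcp [ 560.  -220.8  293. ]
```

Request:
play_rows(travel=[[-2.5, 0.1, 0], [-5, 0.2, 0], [-7.5, 0.3, 0], [-10, 0.35, 0.5], [-10.27, 0.35, 1.02], [-10.27, 0.35, 1.02], [-10.27, 0.35, 1.02]], angular=[[0.03, 0, -0.1], [0.03, 0, -0.1], [0.03, 0, -0.1], [0.03, 0, -0.1], [0.03, 0, -0.1], [0.03, 0, -0.1], [0.03, 0, -0.1]], claw=[0, 0, 0, 0, 0, 0, 0])

```text
t: 9.55
ee_pos: [559.6, -219.3, 292.6]
orientation: [-2.007, -2.415, 0.0]
ft_force: [0.3, 1.0, -0.3]
width: 44.0
```

```bash
python3 - <<'E'
from h import *
print(pose()[0])
go([560,-220.8,54],down(np.radians(100.5)))
E
```

```text
[ 559.60653439 -219.29895336  292.56372509]
travel [-0.065, 0.007, 3.022] ang [-0.007, -0.007, 0.007] tcp [ 560.  -220.8  217. ]
```

Request:
play_rows(travel=[[-0.06, 0, 1.5], [-0.06, 0, 2.9], [-0.06, 0, 3.02], [-0.06, 0, 3.02], [-0.06, 0, 3.02], [-0.06, 0, 3.02], [-0.06, 0, 3.02], [-0.06, 0, 3.02], [-0.06, 0, 2], [-0.06, 0, 0], [-0.06, 0, -1.4], [-0.06, 0, -1.4]], angular=[[0, 0, 0], [0, 0, 0], [0, 0, 0], [0, 0, 0], [0, 0, 0], [0, 0, 0], [0, 0, 0], [0, 0, 0], [0, 0, 0], [0, 0, 0], [0, 0, 0], [0, 0, 0]], claw=[0, 0, 0, 0, -1, -1, -1, -1, -1, -1, -1, -1])

```text
t: 11.05
ee_pos: [560.7, -221.2, 330.5]
orientation: [2.005, 2.413, 0.003]
ft_force: [0.2, 0.6, -0.5]
width: 20.8
```

```bash
python3 - <<'E'
from h import *
print(pose()[0],pose()[2]["width"])
go([526,-76.2,160],down(np.radians(99.8)))
E
```

```text
[ 560.73568297 -221.22423813  330.4584591 ] 20.77970578964957
travel [5.958, -0.305, 0.284] ang [0.028, 0.015, 0.093] tcp [526.  -76.2 323. ]
```

Request:
play_rows(travel=[[2, -0.1, 0.28], [4, -0.2, 0.28], [5.9, -0.3, 0.28], [5.96, -0.3, 0.28], [5.96, -0.3, 0.28], [5.96, -0.3, 0.28]], angular=[[0.03, 0.015, 0.09], [0.03, 0.015, 0.09], [0.03, 0.015, 0.09], [0.03, 0.015, 0.09], [0.03, 0.015, 0.09], [0.03, 0.015, 0.09]], claw=[-1, -1, -1, -1, -1, -1])

```text
t: 11.8
ee_pos: [526.4, -77.1, 322.7]
orientation: [-2.024, -2.402, 0.001]
ft_force: [0.7, -0.3, 0.1]
width: 20.2
```

```bash
python3 - <<'E'
from h import *
cam=wcam();im=get_image("wrist")
P=[[526,-76.4,30],[514.5,-5.5,75],[520,-41,75],[507.5,30.9,75]]
for u in w2pix(P,cam): cv2.drawMarker(im,tuple(int(round(x)) for x in u),(255,0,255),0,8,1)
cv2.imwrite("pics/w4.png",cv2.resize(im,(800,600),interpolation=cv2.INTER_CUBIC));np.savez("w4.npz",K=cam[0],R=cam[1],t=cam[2])
print(pose()[0]);go([526,-76.2,53],down(np.radians(99.8)))
E
```

```text
[526.37496876 -77.11043669 322.79513393]
travel [0.039, -0.007, 4.272] ang [-0.003, 0.001, -0.006] tcp [526.  -76.2 216. ]
```

View pics/w4.png

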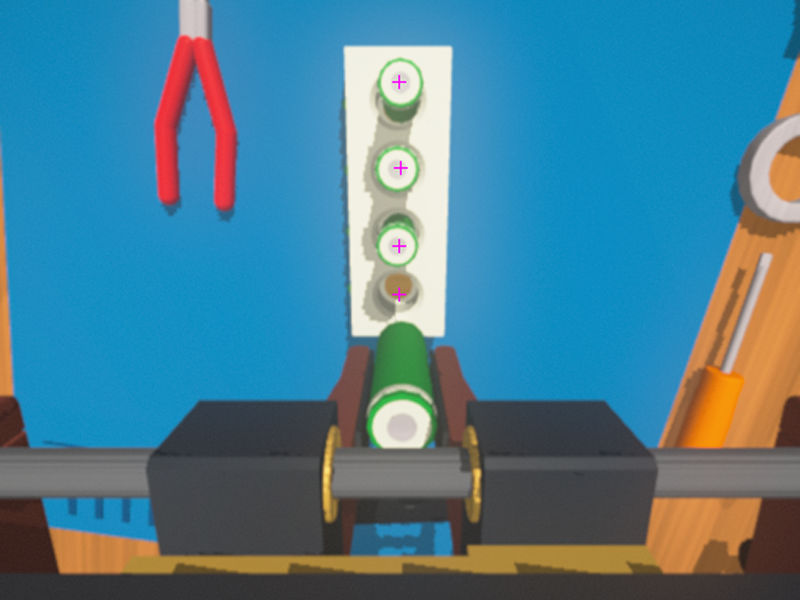

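The first cell is seated: its cap at (399,82) is on the marker. The empty mouth ring is centred at about (399,290). I'll lower cell 2 there.

Request:
play_rows(travel=[[0.08, -0.01, 1.5], [0.08, -0.01, 2.6], [0.08, -0.01, 3], [0.08, -0.01, 3.3], [0.08, -0.01, 3.6], [0.08, -0.01, 3.9], [0.08, -0.01, 4.2], [0.08, -0.01, 4.26], [0.08, -0.01, 4.26]], angular=[[0, 0, 0], [0, 0, 0], [0, 0, 0], [0, 0, 0], [0, 0, 0], [0, 0, 0], [0, 0, 0], [0, 0, 0], [0, 0, 0]], claw=[-1, -1, -1, -1, -1, -1, -1, -1, -1])

```text
t: 12.98
ee_pos: [525.6, -75.2, 216.8]
orientation: [-2.024, -2.402, 0.001]
ft_force: [-4.5, -2.6, 8.4]
width: 20.8
```

Request:
play_rows(travel=[[0, 0, 0], [0, 0, 0], [0, 0, 0], [0, 0, -1], [0, 0, -3], [0, 0, -5], [0, 0, -7], [0, 0, -7]], angular=[[0, 0, 0], [0, 0, 0], [0, 0, 0], [0, 0, 0], [0, 0, 0], [0, 0, 0], [0, 0, 0], [0, 0, 0]], claw=[0, 0, 0, 0, 0, 0, 0, 0])

```text
t: 13.98
ee_pos: [526.9, -75.3, 395.7]
orientation: [2.02, 2.397, 0.005]
ft_force: [0.2, -0.5, -0.3]
width: 43.8
```

```bash
python3 - <<'E'
from h import *
cam=wcam();im=get_image("wrist");p,R,o=pose();print(p,o["t"])
P=[[525.8,-75.4,75],[514.5,-5.5,75],[520,-41,75],[507.5,30.9,75]]
for u in w2pix(P,cam): cv2.drawMarker(im,tuple(int(round(x)) for x in u),(255,0,255),0,8,1)
# light axis from scene+side masks
sc,sd=get_image("scene"),get_image("side")
for c in("scene","side"):
  search=[(np.round(d["location"]).tolist(),round(d["conf"],2)) for d in search_frame(c,"light_mid")];print(c,search)
  for d in silhouettes(c,"light_mid"):
    m=d["mask"];v,u=np.nonzero(m);print(c,round(d["conf"],2),m.sum(),u.min(),u.max(),v.min(),v.max())
a=cv2.resize(sc[165:265,300:360],None,fx=5,fy=5,interpolation=3);b=cv2.resize(sd[200:265,170:240],None,fx=5,fy=5,interpolation=3)
w=cv2.resize(im[0:240,150:350],None,fx=1.5,fy=1.5)
H=np.zeros((500,800,3),np.uint8);H[:a.shape[0],:300]=a;H[:b.shape[0],300:650]=b;w=cv2.resize(im[60:235,180:330],(150,175));H[325:500,480:630]=w
cv2.imwrite("pics/w5.png",H)
E
```

```text
[526.12540634 -75.19698441 393.41203537] 14.025
scene [([543.0, 273.0, 107.0], 0.75), ([253.0, 451.0, 22.0], 0.74)]
scene 0.64 217 350 380 154 171
scene 0.63 210 326 337 193 221
side [([239.0, 473.0, 13.0], 0.68), ([697.0, 337.0, 43.0], 0.61), ([531.0, 284.0, 112.0], 0.43)]
side 0.68 483 264 280 301 357
side 0.55 140 195 212 213 227
side 0.23 738 179 220 221 253
```

View pics/w5.png

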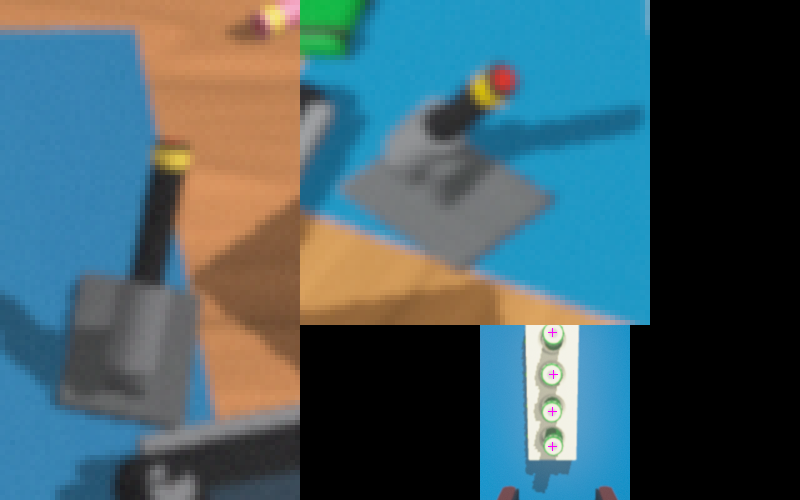

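Both cells are seated. Next is locating the light's axis. Scene: tail at about (334.4,193), rod leaves the sleeve at (329.4,221.4). Side: tail at (210.4,216).

```bash
python3 - <<'E'
from h import *
A,B=wcam("scene"),wcam("side")
Pm=lambda c:c[0]@np.c_[c[1],c[2]]
def tri(a,b):
    X=cv2.triangulatePoints(Pm(A),Pm(B),np.array(a,float).reshape(2,1),np.array(b,float).reshape(2,1));return (X[:3]/X[3]).ravel()
t=tri((334.4,193),(210.4,216));m=tri((329.4,221.4),(198,225.5))
print("tail",t,"mouth",m,"len",np.linalg.norm(t-m),(t-m)/np.linalg.norm(t-m))
o=lambda l:np.array(l)/5+[300,165]
q=pix2w(o([(80,275),(197,295),(180,428),(58,402)]),8,A);print("base scene",q.round(1).tolist(),q.mean(0).round(1))
q=pix2w(np.array([(40,188),(160,268),(253,200)])/5+[170,200],8,B);print("base side",q.round(1).tolist())
go([520,190,290],down(np.radians(99.8)))
E
```

```text
tail [509.39096473 282.80054217 134.59693741] mouth [566.18598488 268.66646249  66.00752991] len 90.16625390864164 [-0.6298922   0.15675576  0.76069931]
base scene [[512.4, 240.0, 8.0], [530.7, 315.0, 8.0], [635.7, 287.0, 8.0], [614.7, 213.3, 8.0]] [573.4 263.8   8. ]
base side [[632.1, 290.0, 8.0], [528.8, 317.3, 8.0], [506.8, 243.8, 8.0]]
travel [10.491, 1.575, -2.505] ang [-0.025, -0.005, -0.004] tcp [520. 190. 453.]
```

```bash
cat >> h.py <<'E'
def along(a,yaw):  # tool z = -a, tool x horizontal-ish at world yaw
    z=-np.array(a)/np.linalg.norm(a);x=np.array([np.cos(yaw),np.sin(yaw),0]);x-=z*(x@z);x/=np.linalg.norm(x)
    return np.c_[x,np.cross(z,x),z]
def axis(yawdeg=-14.3,tilt=40.):
    y,t=np.radians([yawdeg,tilt]);return np.array([-np.sin(t)*np.cos(y),-np.sin(t)*np.sin(y),np.cos(t)])
E
python3 - <<'E'
from h import *
a=axis();T=np.array([510.5,281.5,134.5]);R=along(a,np.radians(90-14.3))
go(T+50*a+[0,0,60],R);go(T+50*a,R)
E
```

```text
travel [16.393, -3.166, 1.329] ang [-4.951, -1.05, 2.885] tcp [377.8 315.3 357.7]
travel [16.391, -3.158, 3.729] ang [-4.951, -1.05, 2.885] tcp [377.8 315.3 297.7]
```

Request:
play_rows(travel=[[2.5, 0, 0], [5, 0, 0], [7.5, -0.5, 0], [10, -1.5, 0.5], [12.5, -2.5, 1], [15, -3.1, 1.3], [16.4, -3.15, 1.33], [16.4, -3.15, 1.33], [16.4, -3.15, 1.33], [16.4, -3.15, 1.33], [16.4, -3.15, 1.33]], angular=[[-0.7, -0.15, 0.4], [-1.4, -0.3, 0.8], [-2.1, -0.45, 1.25], [-2.8, -0.6, 1.65], [-3.5, -0.75, 2.05], [-4.2, -0.9, 2.45], [-4.95, -1.05, 2.885], [-4.95, -1.05, 2.885], [-4.95, -1.05, 2.885], [-4.95, -1.05, 2.885], [-4.95, -1.05, 2.885]], claw=[0, 0, 0, 0, 0, 0, 0, 0, 0, 0, 0])

```text
t: 15.7
ee_pos: [378.0, 315.3, 356.9]
orientation: [1.999, 1.556, 0.563]
ft_force: [0.0, -0.1, -0.3]
width: 43.8
```

```bash
python3 - <<'E'
from h import *
p,R,o=pose();print(p,o["qpos"].round(2),o["t"],"z",R[:,2])
a=axis();T=np.array([510.5,281.5,134.5])
cam=wcam();im=get_image("wrist");cv2.imwrite("w6raw.png",im);np.savez("w6.npz",K=cam[0],R=cam[1],t=cam[2])
px=w2pix([T,T-89*a],cam);print(px*1.5625)
for u in px: cv2.drawMarker(im,tuple(int(round(x)) for x in u),(255,0,255),0,8,1)
cv2.imwrite("pics/w6.png",cv2.resize(im,(800,600),interpolation=cv2.INTER_CUBIC))
go(T+50*a,along(a,np.radians(90-14.3)))
E
```

```text
[377.99831618 315.30887795 356.93420272] [ 0.82  0.29  2.07 -1.05  0.71  1.87] 15.7 z [ 0.62165945 -0.15955296 -0.7668653 ]
[[326.24819878 311.75799634]
 [345.53466791 275.71994364]]
travel [0.021, -1.549, 1.808] ang [-0.007, 0.012, 0.002] tcp [377.8 315.3 297.7]
```

View pics/w6.png

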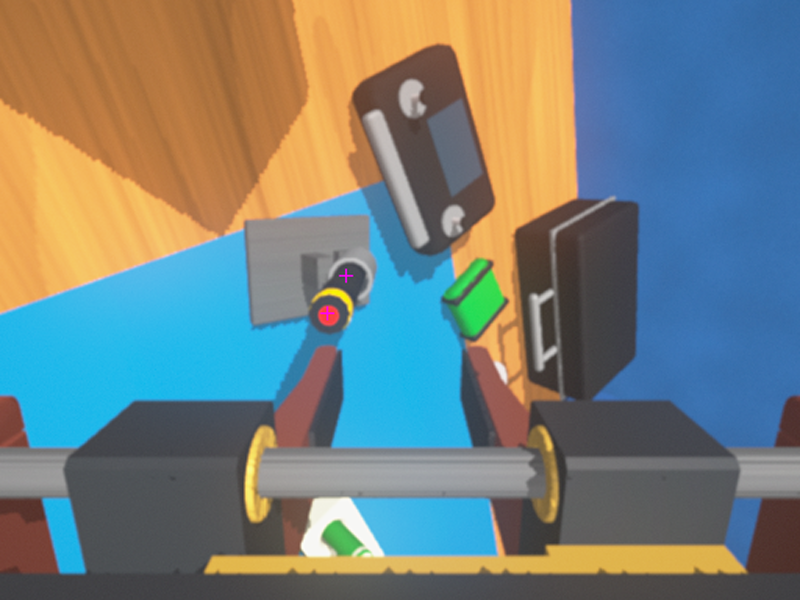

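Red tail centre at (329,315), prediction (326,312): about 1.5 mm off, which I'll correct. Moving along the axis and grasping.

Request:
play_rows(travel=[[-0.04, -1.47, 1.0], [-0.04, -1.47, 1.8], [-0.04, -1.47, 1.8], [-0.04, -1.47, 1.8], [-0.04, -1.47, 2.5], [-0.04, -1.47, 3.3], [-0.04, -1.47, 4.1], [-0.04, -1.47, 4.9], [-0.04, -1.47, 5.4], [-0.04, -1.47, 5.4], [-0.04, -1.47, 5.4]], angular=[[0, 0, 0], [0, 0, 0], [0, 0, 0], [0, 0, 0], [0, 0, 0], [0, 0, 0], [0, 0, 0], [0, 0, 0], [0, 0, 0], [0, 0, 0], [0, 0, 0]], claw=[0.1, 0.1, 0.1, 0.1, 0.1, 0.1, 0.1, 0.1, 0.1, 0.1, 0.1])

```text
t: 17.12
ee_pos: [440.3, 309.5, 244.4]
orientation: [2.016, 1.557, 0.529]
ft_force: [0.2, -0.0, -0.8]
width: 48.5
```

```bash
python3 - <<'E'
from h import *
p,R,o=pose();print(p,o["ft_force"],o["t"],R[:,2])
cam=wcam();im=get_image("wrist");cv2.imwrite("pics/w7.png",cv2.resize(im,(800,600),interpolation=cv2.INTER_CUBIC))
E
```

```text
[440.30128623 309.54825957 244.43855121] [ 0.1564028  -0.04374987 -0.80189396] 17.125 [ 0.60028977 -0.17249395 -0.78095968]
```

View pics/w7.png

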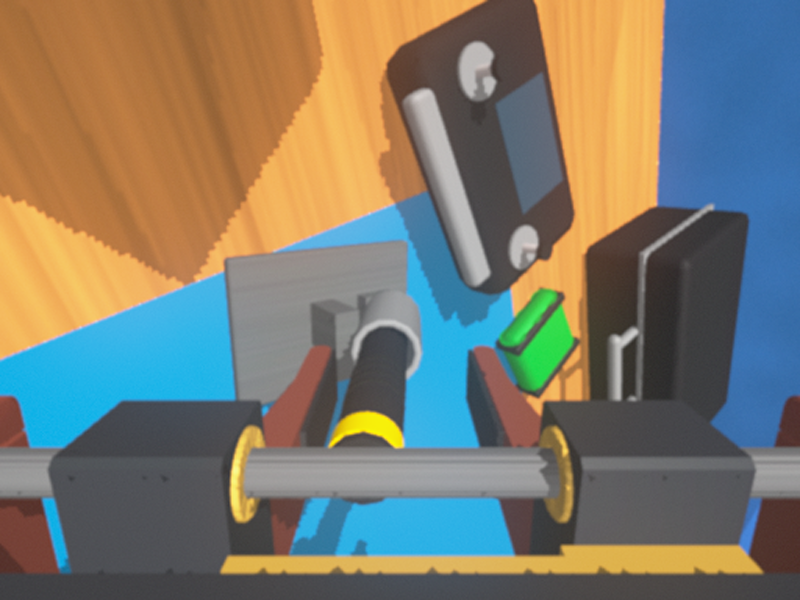

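```bash
python3 - <<'E'
from h import *
p,R,o=pose();print(o["qpos"].round(3),o["qvel"].round(3))
a=axis();T=np.array([510.5,281.5,134.5]);Rt=along(a,np.radians(90-14.3))
rel=R.T@(T-p);print("tail in tool",rel, "axis in tool",R.T@a)
go(T-40*a,Rt)
E
```

```text
[ 0.715  0.547  2.019 -1.311  0.573  2.117] [ 0.004 -0.005  0.002 -0.001 -0.001 -0.   ]
tail in tool [ -7.39386631 -10.06799057 132.97242062] axis in tool [-0.0186492  -0.023707   -0.99954499]
travel [-0.388, -0.519, 0.401] ang [-0.17, 0.134, 0.005] tcp [433.9 301.  228.7]
```

Joint 4 is at its limit (-1.31), so the exact axial approach isn't reachable. I'll turn the tool about the jaw axis, so the rod lies aslant in the pads, and check the axis estimate again.

```bash
python3 - <<'E'
from h import *
a=axis();T=np.array([510.5,281.5,134.5]);Rt=along(a,np.radians(90-14.3))
print(w2pix([T,T-20*a,T-89*a],wcam())*1.5625)
G=T-40*a+1.5*Rt[:,1]-1*Rt[:,0]
for th in (15,20):
    go(G,Rt@Ro.from_euler("y",th,degrees=True).as_matrix())
E
```

```text
[[359.16003569 469.2987163 ]
 [366.02809507 429.6579475 ]
 [380.29794839 347.29582387]]
travel [-2.111, -0.455, 0.654] ang [-0.169, 2.009, -0.017] tcp [427.8 258.  225.4]
travel [-2.65, -0.451, 0.835] ang [-0.169, 2.634, -0.025] tcp [427.1 244.2 222.2]
```

Request:
play_rows(travel=[[-0.6, -0.45, 0.1], [-1.2, -0.45, 0.3], [-1.8, -0.45, 0.5], [-2.43, -0.45, 0.76], [-2.43, -0.45, 0.76], [-2.43, -0.45, 0.76], [-2.43, -0.45, 0.76]], angular=[[-0.17, 0.6, 0], [-0.17, 1.2, 0], [-0.17, 1.8, 0], [-0.17, 2.38, -0.02], [-0.17, 2.38, -0.02], [-0.17, 2.38, -0.02], [-0.17, 2.38, -0.02]], claw=[0.1, 0.1, 0.1, 0.1, 0.1, 0.1, 0.1])

```text
t: 18.05
ee_pos: [467.8, 271.9, 307.4]
orientation: [2.038, 1.777, 0.812]
ft_force: [-0.8, -0.1, 0.6]
width: 48.1
```

```bash
python3 - <<'E'
from h import *
p,R,o=pose();print(p,o["qpos"].round(2),o["ft_force"],o["t"],R[:,2])
a=axis();T=np.array([510.5,281.5,134.5]);Rt=along(a,np.radians(90-14.3))
G=T-40*a+1.5*Rt[:,1]-1*Rt[:,0]
go(G,Rt@Ro.from_euler("y",18,degrees=True).as_matrix());print(R.T@(G-p),R.T@a)
E
```

```text
[467.77420942 271.85273867 307.38385639] [ 0.55  0.4   2.05 -1.31  0.22  1.93] [-0.75497844 -0.09067238  0.55785723] 18.05 [ 0.60161524  0.1268355  -0.78865192]
travel [-1.668, -3.072, 1.557] ang [-0.605, 0.273, 0.002] tcp [427.3 249.7 223.6]
[-35.51104844 -63.05682163 201.22461413] [ 0.27263059 -0.08063432 -0.95873389]
```

Here the forearm is steeper than the rod, so pointing the tool along the rod would push joint 4 past its limit. Instead I'll point the tool straight down, with the jaws across the rod's plane, so the rod lies 40° aslant in the pads. At the end the tool leans 40° inward.

```bash
python3 - <<'E'
from h import *
a=axis();T=np.array([510.5,281.5,134.5]);G=T-45*a
print(G);go(G+[0,0,120],down(np.radians(100)));go(G+[0,0,120],down(np.radians(165.7)))
E
```

```text
[538.52920876 274.35544428 100.02800006]
travel [0.914, 3.986, -0.671] ang [4.677, -0.894, -2.146] tcp [538.5 274.4 383. ]
travel [0.914, 3.986, -0.671] ang [4.798, 1.941, -10.028] tcp [538.5 274.4 383. ]
```

Request:
play_rows(travel=[[0.2, 1.2, -0.2], [0.5, 2.4, -0.4], [0.7, 3.2, -0.6], [0.91, 3.99, -0.67], [0.91, 3.99, -0.67], [0.91, 3.99, -0.67], [0.91, 3.99, -0.67], [0.91, 3.99, -0.67], [0.91, 3.99, -0.67], [0.91, 3.99, -0.67], [0.91, 3.99, -0.67], [0.91, 3.99, -0.67], [0.91, 3.99, -0.67], [0.91, 3.99, -0.67], [0.91, 3.99, -0.67], [0.91, 3.99, -0.67], [0.91, 3.99, -0.67], [0.91, 3.99, -0.67]], angular=[[1.2, -0.2, -0.5], [2.4, -0.4, -1.1], [3.6, -0.7, -1.6], [4.68, -0.89, -2.15], [4.68, -0.89, -2.15], [4.8, 1.94, -10.03], [4.8, 1.94, -10.03], [4.8, 1.94, -10.03], [4.8, 1.94, -10.03], [4.8, 1.94, -10.03], [4.8, 1.94, -10.03], [4.8, 1.94, -10.03], [4.8, 1.94, -10.03], [4.8, 1.94, -10.03], [4.8, 1.94, -10.03], [4.8, 1.94, -10.03], [4.8, 1.94, -10.03], [4.8, 1.94, -10.03]], claw=[0, 0, 0, 0, 0, 0, 0, 0, 0, 0, 0, 0, 0, 0, 0, 0, 0, 0])

```text
t: 20.3
ee_pos: [538.6, 274.2, 383.1]
orientation: [0.391, 3.117, -0.0]
ft_force: [0.4, -0.2, 0.7]
width: 43.5
```

```bash
python3 - <<'E'
from h import *
p,R,o=pose();print(p,o["qpos"].round(2),o["t"],R.round(3).tolist())
a=axis();T=np.array([510.5,281.5,134.5])
cam=wcam();im=get_image("wrist")
for u in w2pix([T,T-45*a,T-89*a],cam): cv2.drawMarker(im,tuple(int(round(x)) for x in u),(255,0,255),0,8,1)
cv2.imwrite("pics/w8.png",cv2.resize(im,(800,600),interpolation=cv2.INTER_CUBIC))
go(T-45*a,down(np.radians(165.7)))
E
```

```text
[538.64907008 274.19659614 383.11111671] [ 0.45  0.42  1.69 -0.    1.03 -0.87] 20.3 [[-0.969, 0.247, 0.0], [0.247, 0.969, -0.0], [-0.0, -0.0, -1.0]]
travel [0.006, 0.006, 4.803] ang [-0.002, 0.0, -0.001] tcp [538.5 274.4 263. ]
```

View pics/w8.png

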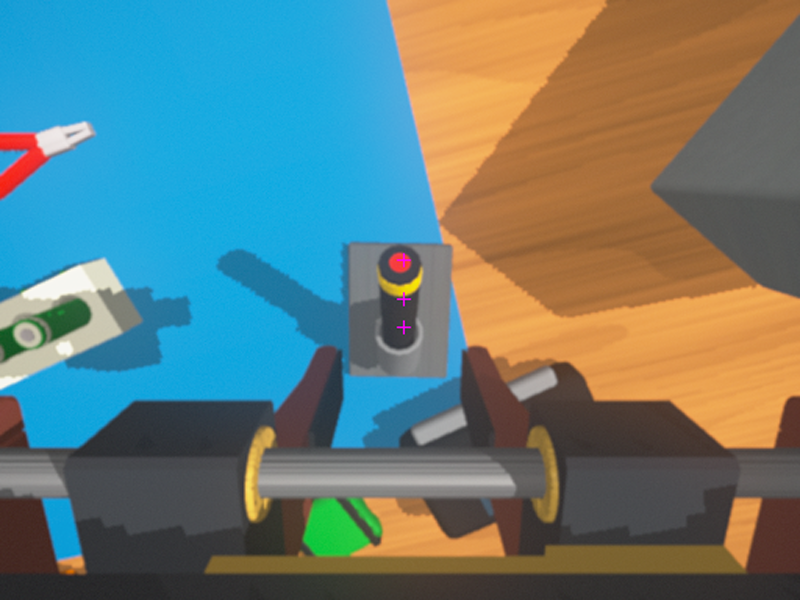

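The light hasn't moved and lies along the image's vertical centre line, with its tail at (400,262) and the marker at (403,261). Descending and gripping.

Request:
play_rows(travel=[[0, -0.06, 2], [0, -0.06, 3.5], [0, -0.06, 4.3], [0, -0.06, 4.8], [0, -0.06, 4.8], [0, -0.06, 4.8], [0, -0.06, 4.8], [0, -0.06, 4.8], [0, -0.06, 4.8], [0, -0.06, 4.8]], angular=[[0, 0, 0], [0, 0, 0], [0, 0, 0], [0, 0, 0], [0, 0, 0], [0, 0, 0], [0, 0, 0], [0, 0, 0], [0, 0, 0], [0, 0, 0]], claw=[0, 0, 0, 0, 0, 0, -1, -1, -1, -1])

```text
t: 21.6
ee_pos: [538.3, 272.8, 263.6]
orientation: [0.391, 3.117, -0.0]
ft_force: [-0.7, -0.6, 4.1]
width: 21.6
```

```bash
python3 - <<'E'
from h import *
p,R,o=pose();print(p,o["width"],o["ft_force"],o["moment"])
a=axis();print("pull 25mm:",(R.T@a).round(4))
E
```

```text
[538.32842156 272.77806328 263.55523653] 21.609732716008473 [-0.69961386 -0.57832902  4.07958032] [-0.15598788  0.03958003 -0.05323824]
pull 25mm: [ 6.425e-01 -1.000e-04 -7.663e-01]
```

Request:
play_rows(travel=[[0.25, 0, -0.3], [0.5, 0, -0.6], [0.75, 0, -0.9], [1.0, 0, -1.19], [1.25, 0, -1.49], [1.5, 0, -1.79], [1.75, 0, -2.09], [2.0, 0, -2.38], [2.25, 0, -2.68], [2.5, 0, -3.5], [2.6, 0, -4.5], [2.6, 0, -5], [2.6, 0, -5]], angular=[[0, 0, 0], [0, 0, 0], [0, 0, 0], [0, 0, 0], [0, 0, 0], [0, 0, 0], [0, 0, 0], [0, 0, 0], [0, 0, 0], [0, 0, 0], [0, 0, 0], [0, 0, 0], [0, 0, 0]], claw=[-1, -1, -1, -1, -1, -1, -1, -1, -1, -1, -1, -1, -1])

```text
t: 23.22
ee_pos: [475.5, 289.0, 389.4]
orientation: [0.391, 3.115, 0.002]
ft_force: [0.1, -0.5, -2.1]
width: 21.3
```

```bash
python3 - <<'E'
from h import *
p,R,o=pose();print(p,o["width"],o["ft_force"],o["t"],o["qpos"].round(2))
cam=wcam();im=get_image("wrist")
P=p+163*R[:,2];a=axis()
for u in w2pix([P,P+45*a,P-95*a],cam): print((u*1.5625).round());cv2.drawMarker(im,tuple(int(round(x)) for x in u),(255,0,255),0,8,1)
sd=get_image("side");
for u in w2pix([P,P+45*a,P-95*a],wcam("side")): cv2.drawMarker(sd,tuple(int(round(x)) for x in u),(255,0,255),0,6,1)
cv2.imwrite("pics/w9.png",np.hstack([cv2.resize(im,(400,300)),cv2.resize(sd[130:280,120:320],(400,300),interpolation=3)]))
# target: rod (R^T a) upright, tool tilted inward, tool x yaw so tilt is in the arm plane
for yaw in (165.7,177):
    Rt0=down(np.radians(yaw));Rt=Rt0@Ro.from_euler("y",40*1,degrees=True).as_matrix()
    b=Rt0.T@np.array([-np.sin(np.radians(40))*np.cos(np.radians(yaw-180)),-np.sin(np.radians(40))*np.sin(np.radians(yaw-180)),np.cos(np.radians(40))])
    for s in(40,-40):
        Rt=Rt0@Ro.from_euler("y",s,degrees=True).as_matrix();print(yaw,s,(Rt@b).round(3),Rt[:,2].round(3))
        go([516.8,-24,220],Rt)
E
```

```text
[475.45584061 288.95242231 389.35089748] 21.28912469199748 [ 0.08024962 -0.46996671 -2.12980805] 23.225 [ 0.52  0.34  1.8  -0.    1.   -0.8 ]
[405. 392.]
[407. 349.]
[403. 436.]
165.7 40 [0. 0. 1.] [-0.623  0.159 -0.766]
travel [-8.9, -11.704, 1.727] ang [-0.004, 4.998, -0.004] tcp [618.3 -49.9 344.9]
165.7 -40 [-0.954  0.243  0.174] [ 0.623 -0.159 -0.766]
travel [-0.518, -11.706, 1.729] ang [-0.005, -5.002, -0.0] tcp [415.3   1.9 344.9]
177 40 [0. 0. 1.] [-0.642  0.034 -0.766]
travel [-8.818, -10.883, 1.726] ang [0.489, 4.981, -1.358] tcp [621.4 -29.5 344.9]
177 -40 [-0.983  0.052  0.174] [ 0.642 -0.034 -0.766]
travel [-0.599, -12.528, 1.729] ang [-0.498, -4.986, -1.355] tcp [412.2 -18.5 344.9]
```

View pics/w9.png

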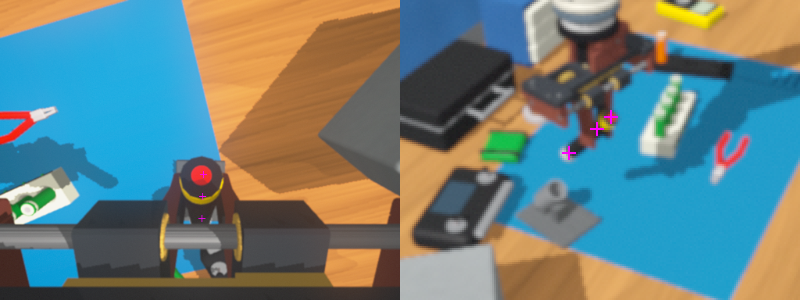

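The rod is out: the tail is at (201,175) in the half-scale wrist view, matching the prediction, and the holder is empty. Carrying it to the tester while turning it upright.

Request:
play_rows(travel=[[-0.9, -1.2, 0], [-1.8, -2.4, 0], [-2.7, -3.6, 0.1], [-3.6, -4.7, 0.3], [-4.5, -5.9, 0.5], [-5.4, -7.1, 0.8], [-6.3, -8.2, 1.0], [-7.2, -9.4, 1.2], [-8.1, -10.6, 1.5], [-8.6, -11.3, 1.65], [-8.9, -11.7, 1.73], [-8.9, -11.7, 1.73], [-8.9, -11.7, 1.73], [-8.9, -11.7, 1.73]], angular=[[0, 0.5, 0], [0, 1, 0], [0, 1.5, 0], [0, 2, 0], [0, 2.5, 0], [0, 3, 0], [0, 3.5, 0], [0, 4, 0], [0, 4.5, 0], [0, 4.8, 0], [0, 5, 0], [0, 5, 0], [0, 5, 0], [0, 5, 0]], claw=[-1, -1, -1, -1, -1, -1, -1, -1, -1, -1, -1, -1, -1, -1])

```text
t: 25.08
ee_pos: [618.2, -48.9, 345.1]
orientation: [-0.304, -2.428, -0.11]
ft_force: [0.3, -0.1, -2.1]
width: 21.3
```

```bash
python3 - <<'E'
from h import *
p,R,o=pose();P=p+163*R[:,2];print(p,P,o["width"],o["ft_force"],o["t"],o["qpos"].round(2),R[:,2])
L=[P+[0,0,45],P-[0,0,95],[516.8,-24,75]]
out=[]
for c in("scene","side"):
    im=get_image(c);cam=wcam(c);px=w2pix(L,cam);x,y=px[0].astype(int);x-=40;y-=25
    cr=cv2.resize(im[y:y+80,x:x+80],(400,400),interpolation=3);out.append(cr)
    for u in px: print(c,((u-[x,y])*5).round());cv2.drawMarker(cr,tuple(int(v) for v in ((u-[x,y])*5)),(255,0,255),0,8,1)
cv2.imwrite("pics/w10.png",np.hstack(out))
E
```

```text
[618.15604698 -48.93213575 345.14748769] [516.64146315 -23.19046557 220.24290136] 21.333259883317808 [ 0.25485675 -0.11571946 -2.08330138] 25.075 [-0.12  0.63  1.5   0.09  1.7  -1.46] [-0.62278886  0.15792436 -0.76628581]
scene [204. 128.]
scene [212. 295.]
scene [213. 349.]
side [200. 129.]
side [201. 314.]
side [201. 374.]
```

View pics/w10.png

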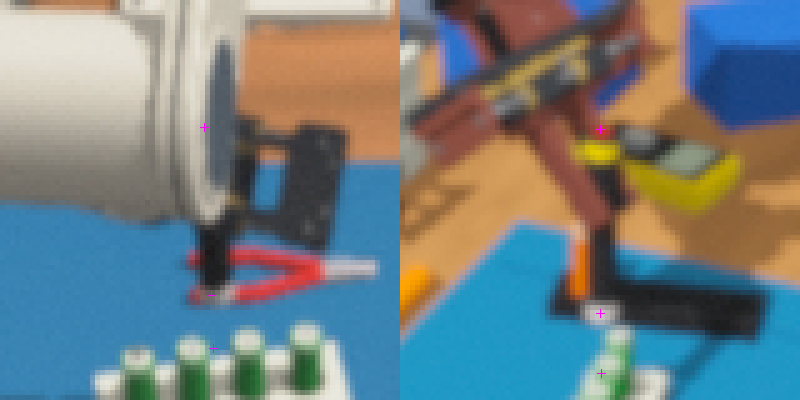

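The rod stands upright in both views. The lens is on its predicted point, about 50 mm above the cells, and all four cells are seated. I'll let it settle, then hand in.

Request:
play_rows(travel=[[0, 0, 0], [0, 0, 0], [0, 0, 0], [0, 0, 0]], angular=[[0, 0, 0], [0, 0, 0], [0, 0, 0], [0, 0, 0]], claw=[-1, -1, -1, -1])

```text
t: 25.68
ee_pos: [618.2, -49.2, 345.1]
orientation: [-0.304, -2.428, -0.11]
ft_force: [-0.0, 0.5, -1.2]
width: 21.7
```

```bash
python3 - <<'E'
from h import *
p,R,o=pose();print(p,o["width"],np.abs(o["qvel"]).max(),o["t"]);print(workorder.close_job())
E
```

```text
[618.20856638 -49.15416408 345.14499899] 21.66227987456727 0.001504391577572054 25.675
the job is handed in; nothing more can be done
None
```

I seated both green cells in the tester's two end bores and left the orange reject cell in the rack. The black inspection light is out of its holder and held upright over the tester's centre. I handed the job in at 25.7 s; the hand-in gives no verdict.

**Last checks**
- **Light:** in the scene and side pictures the rod stands upright, with the lens at its predicted point. That puts it within a few mm of the tester's centre and about 50 mm above the cell tops. The grip is closed on it at 21.7 mm, and the arm was still.
- **Cells:** the wrist picture showed all four cell caps on their expected points after loading, and all four still stand in the tester in the final scene view. The second cell met about 8 N of upward force as it reached full depth, then released cleanly.
- **Bystanders:** I did not re-measure the reject cell or the other bystanders at the end. The pictures show nothing disturbed.

**One thing went wrong:** my first approach to the light, pointing along its axis, stopped at joint 4's limit and drifted off target. It did not disturb the light. I gripped it with the tool straight down instead, so the tool leans 40° while holding the light upright.

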